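# Flip the sowing template over to the other plug tray

### The arm

A 7-joint arm with a two-finger parallel gripper is mounted at the origin on the work surface. World frame = base frame: x ahead of the robot, y to its left, z up, the work surface at z = 0. Lengths are in m, angles in rad, forces in N, time in s.
With the tool pointing down it reaches from about 0.4 to 0.9 m from the base axis. Payload 5.5 kg.
Tool frame: the origin (TCP) lies at the very end of the fingers, on their centre line; the grasp point (between the pads) lies tcp_to_grasp behind it (tcp_to_grasp is the distance from the TCP to the grasp point, in m); z points along the fingers, y is the line along which they close (so a half turn about z gives the same grasp; the last joint's range is limited). The gripper opens to 92 mm and grips with 3 to 60 N. Pads are 19 mm wide; open, the fingers measure 130 mm over their backs; the gripper's body (75 mm by 190 mm) begins 47 mm behind the grasp point.
Start: joints at [1.561, 0.501, -0.427, 1.55, 0.221, 1.138, -0.21], TCP at [0.175, -0.626, 0.227] pointing down, gripper open.
Joint ranges: [-2.88, 2.88], [-0.31, 2.03], [-1.54, 1.56], [0.2, 2.42], [-1.41, 4.55], [0.19, 2.02], [-2.57, 2.57]. Speed limits (rad/s): [2.57, 2.57, 3.14, 3.14, 3.14, 3.14, 3.14].

### API

Orientations are given as a unit quaternion [x, y, z, w].
In Python, from rig import get_state, get_image, hand_in, cut_out, tcp_to_grasp gives the robot as it stands.
- The arm moves only by the shell command python3 -m creep 'ROWS' [OPENING]. ROWS is text: rows parted by semicolons, each of 4 numbers parted by spaces: the shift along the tool's x, y, z as a fraction of full scale, then the turn about the tool's z as a fraction of full scale. In form: tx ty tz turn; .... A call has 1 to 12 rows; each row shifts and turns the commanded pose from where the row before left it, along the tool's axes as they then stand; what a row does not reach is not made up. Full scale, the value 1, is 0.02 m for a shift and 0.08 rad for a turn. A row lasts 1/10 s, in which the tool goes at most 50 mm and 8.59 degrees, less where a joint would pass 70% of its speed; a pose out of reach is approached as far as the arm can. A call with a number of a shift or a turn outside -1 to 1 is refused whole. A call with a gripper value outside its range is refused whole. OPENING is the opening, from 0 (shut) to 1 (fully open), set as the call begins (- or left out, the last holds). The fingers move at their own pace and stop on an object; the grip force is fixed at half the most. Time passes only in rows, so rows that do not move let the fingers close. It gives the time, the measured TCP pose, the force, the opening and the grip force at its end, in the units of the state.
- get_state(): the state, without advancing time (a new reading comes with each control period).
- get_image(name): name is "scene" or "top" or "wrist"; returns a dict with "pixels" (384x512x3 uint8, red, green, blue), "fx", "fy", "cx", "cy" (pixels), "k1" (the pictures are not rectified: a ray, as slopes to the right and down, at radius r is drawn at 1 + k1 r^2 times it, then the intrinsics apply), "origin" and "attitude" of the camera in the world. Camera axes: x right, y down, z forward; pixel columns grow to the right and rows downward; lengths in m; the calibration is good to about 2 mm. A picture is of the moment at which its call begins. There is no depth.
- hand_in(): hands the job in; it is judged then, once.
Trained networks look in the newest picture that a camera, given by its name, has taken for a name from the list of things; names that differ only in an ending like _2 or _b are one class to them, and where a whole thing is asked for, a point or a joint stands for the part that bears it (a point fixed in the world has none). Each returns a list of dicts, best first, with "confidence" (0 to 1); they miss things now and then, are a little off and sometimes report something else, mostly with a low value. They report only what shows in the picture. A call takes as long as a camera call.
- cut_out(camera, label): "region" (384x512 bool, what is visible of it) and "box" ([left, top, right, bottom] in pixels, round what is visible of it).
The state is a dict: "time": time; "qpos": joint angles; "joint_vel": joint speeds; "effort": joint torques, N m; "tcp_pos": TCP position; "orientation": TCP orientation; "force": force on the tool from outside, world axes, zero at the start; "wrist_torque": the same for the moment, N m; "gripper_width": finger opening in m; "gripper_force": force on a finger pad.
Only numpy, scipy, OpenCV 4.12 (cv2) and the standard library are available. Lean on these libraries where they do the work, as an engineer would, in place of code of your own. Each camera call takes 0.05 s, during which the arm holds its last target. There are 200 camera calls.

### The job

The left-hand plug tray of the hinged sowing board is sown, so flip the yellow template leaf over its spine, pushing it with the fingertips, and press it down until it lies flat on the right-hand tray. Swing it over under control, never letting it slam; do not take the leaf between the fingers or grasp or lift anything, leave the tub, jar, pots, dibber and sprayer where they stand, and finish with the hand clear.

Things in the scene. Friction and masses are not known exactly. Their poses are not given: they have to be found in the camera images.
- sower: Sowing board fixed to the bench: plywood base 220 x 320 x 8 mm with two black plug trays, each 200 (x) x 130 (y) mm, rims 50 mm above the bench, full of dark soil. Origin: centre of the underside, on the bench. x: along the spine, away from the robot when not turned; y: across the spine, to the left-hand tray (centre y = +75 mm; right-hand tray y = -75 mm); z up.
- spine (a point): Middle of the hinge axis (steel rod between two small cheeks 60 mm high), 54 mm above the bench, above the board's origin; axes as sower. The yellow leaf on it is a rigid 5 mm plate, 0.15 kg, 200 mm along the spine, reaching 140 mm from the axis; its dark spots are not openings.
- leaf (a joint): Angle of the yellow leaf about the spine, rad: 0 = flat on the left-hand (+y) tray, 1.57 upright, 3.14 = flat on the right-hand (-y) tray, where a stop ends it. It starts ajar over the left-hand tray at 0.45 to 0.9. A stiff hinge (0.25 N m: 1 to 3 N at the tab) lets it stay wherever it is left: it does not fall and has to be pressed flat.
- leaf_tab (a point): Centre of the red thumb tab on the leaf's free edge, mid-thickness, 152.5 mm from the hinge axis. The tab is 60 mm along the spine, 5 mm thick, from 140 to 165 mm from the axis, so it overhangs the tray's side by 25 mm. Axes move with the leaf: x along the spine, y from the spine to the free edge, z normal to the leaf (up at joint 0, down at 3.14).
- seed_tub: White open plastic tub, 72 mm across, 50 mm high, standing beyond the board's far end. Origin: centre of underside.
- seed_jar: Amber jar with white cap, 52 mm across, 55 mm high, beyond the board's far end. Origin: centre of underside.
- dibber: Wooden dibber lying on the bench to the right of the board, 120 mm long, 28 mm thick. Origin: at its middle, on the bench; x along it.
- flower_pot: Terracotta-coloured pot, 108 mm across, 90 mm high, with a leafy plant to about 140 mm, to the left. Origin: centre of underside.
- sprayer: White pump sprayer with green head and blue plunger, 116 mm across, 241 mm high, green spout and handle reaching 90 mm from its axis, far right. Origin: centre of underside.
- spare_pot: Empty terracotta-coloured pot, 80 mm across, 70 mm high, to the right. Origin: centre of underside.

How it is judged:
By the outcome, as a careful person would: the job done as asked, in the order asked, and still so for the second after the job is handed in, with the robot touching nothing.
It also fails if it takes over 48 s, if anything falls off the work surface, if the arm or the gripper's body presses on something with over 40 N, if the wrist force passes 120 N, or if a joint passes its speed limit or range.

## Working session

There is one attempt and no reset: what is moved stays moved. The work goes in short steps, Python scripts to look and compute and a shell command to move; the robot and the scene stay as the last step left them, time stands still between calls to the robot, and variables do not carry over. Pictures are saved under pics/ and viewed, at most 10 in all, crops included, and the job is handed in when it is done.

```bash
mkdir -p pics; cat > h.py <<'E'
import numpy as np, cv2
from scipy.spatial.transform import Rotation as R
from rig import *
def rot(a):
    a=np.array(a,float); return a if a.shape==(3,3) else R.from_quat(a).as_matrix()
def ray(im,u,v):
    d=np.array([(u-im['cx'])/im['fx'],(v-im['cy'])/im['fy']]); s=d.copy()
    for _ in range(20): s=d/(1+im['k1']*(s@s))
    return np.array(im['origin']), rot(im['attitude'])@np.array([s[0],s[1],1])
def on_z(im,u,v,z):
    o,d=ray(im,u,v); return o+d*(z-o[2])/d[2]
def proj(im,P):
    p=rot(im['attitude']).T@(np.array(P)-im['origin']); s=p[:2]/p[2]; s=s*(1+im['k1']*(s@s))
    return np.array([s[0]*im['fx']+im['cx'],s[1]*im['fy']+im['cy']])
def save(im,n): cv2.imwrite('pics/'+n+'.png',im['pixels'][:,:,::-1])
E
python3 - <<'E'
from h import *
s=get_state(); print(s['tcp_pos'],s['orientation'],s['time'],tcp_to_grasp,s['gripper_width'])
print(rot(s['orientation']).round(3))
I={}
for c in ['scene','top']:
    im=get_image(c); I[c]=im; save(im,c); print(c,im['origin'],im['attitude'])
    for l in ['sower','leaf','leaf_tab','seed_tub','seed_jar','dibber','flower_pot','sprayer','spare_pot']:
        for r in cut_out(c,l)[:2]:
            v,u=np.nonzero(r['region']); print(l,round(r['confidence'],2),r['box'],u.mean().round(1),v.mean().round(1), on_z(im,u.mean(),v.mean(),0.03).round(3))
cv2.imwrite('pics/both.png',np.hstack([I['scene']['pixels'],I['top']['pixels']])[:,:,::-1])
E
```

```text
[ 0.17488707 -0.62531409  0.22567239] [ 9.90708210e-01  1.36001149e-01 -9.27799449e-05 -9.60219305e-04] 0.0 0.0188 0.09178210156209696
[[ 0.963  0.269 -0.   ]
 [ 0.269 -0.963  0.002]
 [ 0.    -0.002 -1.   ]]
scene [1.36541601 0.51355128 0.86052182] [ 0.43403863  0.79924801 -0.3655745  -0.19791001]
sower 0.8 [207.0, 152.9, 322.2, 228.5] 269.1 188.5 [0.524 0.026 0.03 ]
sower 0.49 [169.0, 169.0, 186.7, 190.4] 177.9 182.0 [ 0.656 -0.238  0.03 ]
leaf 0.78 [257.2, 147.8, 311.8, 200.7] 284.4 174.9 [0.437 0.032 0.03 ]
leaf_tab 0.73 [253.0, 148.6, 308.1, 199.5] 284.2 175.0 [0.439 0.032 0.03 ]
seed_tub 0.93 [207.1, 210.4, 236.1, 235.8] 222.9 224.2 [ 0.731 -0.003  0.03 ]
seed_jar 0.81 [256.6, 225.0, 272.5, 245.5] 264.0 235.0 [0.702 0.118 0.03 ]
dibber 0.62 [170.5, 168.8, 191.2, 190.2] 178.4 181.8 [ 0.655 -0.237  0.03 ]
flower_pot 0.97 [408.8, 224.7, 453.8, 285.0] 430.5 255.3 [0.524 0.53  0.03 ]
flower_pot 0.32 [257.0, 225.1, 273.8, 245.0] 264.0 234.8 [0.702 0.118 0.03 ]
sprayer 0.98 [111.6, 93.2, 163.4, 159.8] 138.1 127.4 [ 0.489 -0.587  0.03 ]
spare_pot 0.86 [168.8, 114.9, 189.1, 136.3] 180.0 
[... 242 characters left out ...]
0.506 0.071 0.03 ]
leaf_tab 0.8 [223.3, 180.1, 275.3, 249.4] 247.9 213.6 [0.507 0.071 0.03 ]
seed_tub 0.85 [258.6, 131.5, 279.1, 160.1] 269.9 146.0 [ 0.734 -0.005  0.03 ]
seed_tub 0.39 [226.3, 151.8, 243.2, 165.0] 233.9 156.5 [0.699 0.117 0.03 ]
seed_jar 0.73 [228.1, 151.5, 243.2, 165.1] 234.1 156.6 [0.699 0.116 0.03 ]
dibber 0.7 [338.1, 162.3, 350.9, 197.0] 343.7 175.7 [ 0.631 -0.252  0.03 ]
dibber 0.16 [220.3, 179.3, 275.9, 249.3] 247.8 213.8 [0.506 0.072 0.03 ]
flower_pot 0.69 [94.2, 180.7, 127.1, 217.4] 107.9 199.8 [0.557 0.542 0.03 ]
sprayer 0.65 [394.5, 167.7, 441.6, 223.2] 420.2 193.6 [ 0.568 -0.512  0.03 ]
spare_pot 0.75 [389.2, 229.8, 420.1, 253.2] 405.2 242.2 [ 0.405 -0.457  0.03 ]
```

View pics/top.png

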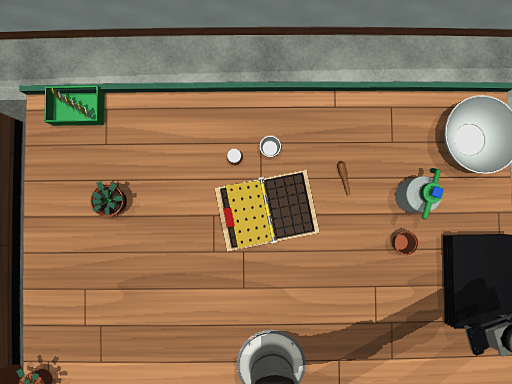

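View pics/scene.png

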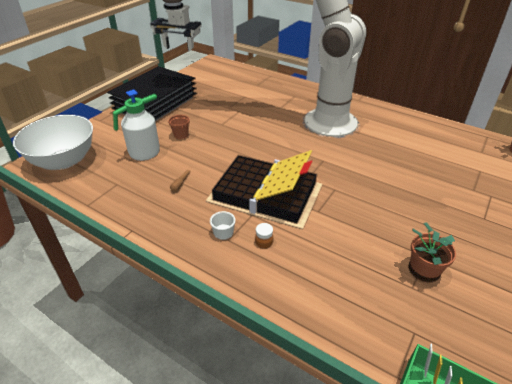

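The top view shows the yellow leaf at about (248,213), its red tab at (228,217) on the left edge, and the spine running from (262,180) to (273,242). The scene view shows the leaf tilted up over the left tray, tab on the robot side at (306,168). Next I fit the board pose and leaf angle.

```bash
cat > fit.py <<'E'
from h import *
from scipy.optimize import minimize
def masks(im):
    h=cv2.cvtColor(im['pixels'],cv2.COLOR_RGB2HSV).astype(int); H,S,V=h[...,0],h[...,1],h[...,2]
    y=(H>=22)&(H<=32)&(S>170)&(V>120); r=((H<5)|(H>174))&(S>190)&(V>90)
    roi=np.zeros_like(y); roi[135:265,200:345]=1
    m=((y|r)&roi).astype(np.uint8); m=cv2.morphologyEx(m,cv2.MORPH_CLOSE,np.ones((5,5),np.uint8))
    n,l,st,_=cv2.connectedComponentsWithStats(m); k=1+st[1:,4].argmax()
    return (l==k), r&roi&(l==k)
def leafpts(p,pts):
    x,y,a,t=p; c,s=np.cos(a),np.sin(a)
    o=[]
    for u,r,w in pts:
        yl=r*np.cos(t)-w*np.sin(t); z=.054+r*np.sin(t)+w*np.cos(t)
        o.append([x+c*u-s*yl,y+s*u+c*yl,z])
    return o
def render(im,P,K=4):
    m=np.zeros((384*K,512*K),np.uint8)
    q=np.array([(proj(im,p)+.5)*K for p in P]).round().astype(np.int32)
    return cv2.fillConvexPoly(m,cv2.convexHull(q),1)
def box(u0,u1,r0,r1): return [(u,r,w) for u in(u0,u1) for r in (r0,r1) for w in(-.0025,.0025)]
def fit(ims,p0):
    M=[(im,*[cv2.resize(x.astype(np.uint8),None,fx=4,fy=4,interpolation=0) for x in masks(im)]) for im in ims]
    def cost(p):
        J=0
        for im,m,r in M:
            tb=render(im,leafpts(p,box(-.03,.03,.14,.165))); lf=render(im,leafpts(p,box(-.1,.1,.004,.14)))|tb
            J+=(lf^m).sum()/m.sum()+.5*(tb^r).sum()/r.sum()
        return J
    best=None
    for t in (p0[3]-.15,p0[3],p0[3]+.15):
        q=np.r_[p0[:3],t]
        for _ in range(2):
            S=np.vstack([q]+[q+d for d in np.diag([.012,.012,.06,.1])])
            r=minimize(cost,q,method='Nelder-Mead',options=dict(initial_simplex=S,xatol=1e-4,fatol=1e-4)); q=r.x
        if best is None or r.fun<best.fun: best=r
    return best
E
python3 - <<'E'
from fit import *
ims=[get_image('scene'),get_image('top')]
r=fit(ims,np.array([.515,.01,.17,.65])); p=r.x; print(p.round(4),r.fun)
for im in ims: print(masks(im)[0].sum(),masks(im)[1].sum(), fit([im],p).x.round(3))
base=lambda z:[[p[0]+np.cos(p[2])*u-np.sin(p[2])*v,p[1]+np.sin(p[2])*u+np.cos(p[2])*v,z] for u in(-.11,.11) for v in(-.16,.16)]
out=[]
for im in ims:
    a=cv2.resize(im['pixels'],None,fx=4,fy=4)
    for P,c in ((leafpts(p,box(-.1,.1,0,.14)),(0,0,255)),(leafpts(p,box(-.03,.03,.14,.165)),(0,255,255)),(base(.008),(255,0,255))):
        q=np.array([(proj(im,x)+.5)*4 for x in P]).round().astype(np.int32); cv2.polylines(a,[cv2.convexHull(q)],True,c,1)
    out.append(a[560:1060,820:1210+20] if im is ims[0] else a[640:1040+100,820:1210+20])
b=np.hstack([o[:500,:390] for o in out]); cv2.imwrite('pics/fit.png',b[:,:,::-1])
E
```

```text
[ 0.4955  0.0427 -0.3063  0.8481] 3.409478412248361
151 66 [ 0.497  0.052 -0.235  0.891]
2390 138 [0.52  0.008 0.191 0.619]
```

View pics/fit.png

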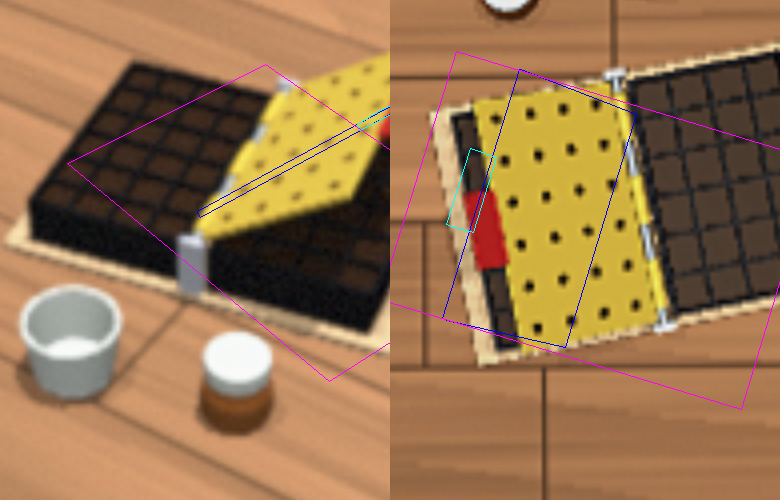

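The scene colour mask missed most of the leaf because its yellow is paler there; the top mask worked. I'll loosen the saturation limit and refit.

```bash
sed -i 's/(S>170)&(V>120)/(S>135)\&(V>110)/; s/(S>190)&(V>90)/(S>165)\&(V>90)/' fit.py
python3 - <<'E'
from fit import *
ims=[get_image('scene'),get_image('top')]
for im in ims: print(masks(im)[0].sum(),masks(im)[1].sum())
r=fit(ims,np.array([.52,.008,.19,.62])); p=r.x; print(p.round(4),r.fun)
for im in ims: print(fit([im],p).x.round(3))
print('edge',np.round(leafpts(p,[(0,.165,0),(0,.1525,0)]),4))
base=lambda z:[[p[0]+np.cos(p[2])*u-np.sin(p[2])*v,p[1]+np.sin(p[2])*u+np.cos(p[2])*v,z] for u in(-.11,.11) for v in(-.16,.16)]
out=[]
for im in ims:
    a=cv2.resize(im['pixels'],None,fx=4,fy=4)
    for P,c in ((leafpts(p,box(-.1,.1,0,.14)),(0,0,255)),(leafpts(p,box(-.03,.03,.14,.165)),(0,255,255)),(base(.008),(255,0,255))):
        q=np.array([(proj(im,x)+.5)*4 for x in P]).round().astype(np.int32); cv2.polylines(a,[cv2.convexHull(q)],True,c,1)
    out.append(a[560:1060,910:1300] if im is ims[0] else a[640:1140,820:1210])
cv2.imwrite('pics/fit2.png',np.hstack(out)[:,:,::-1])
E
```

```text
1334 80
2424 143
[0.5185 0.0069 0.1754 0.6077] 0.343447076780644
[0.519 0.007 0.175 0.608]
[0.52  0.004 0.186 0.554]
edge [[0.4949 0.1403 0.1482]
 [0.4967 0.1302 0.1411]]
```

View pics/fit2.png

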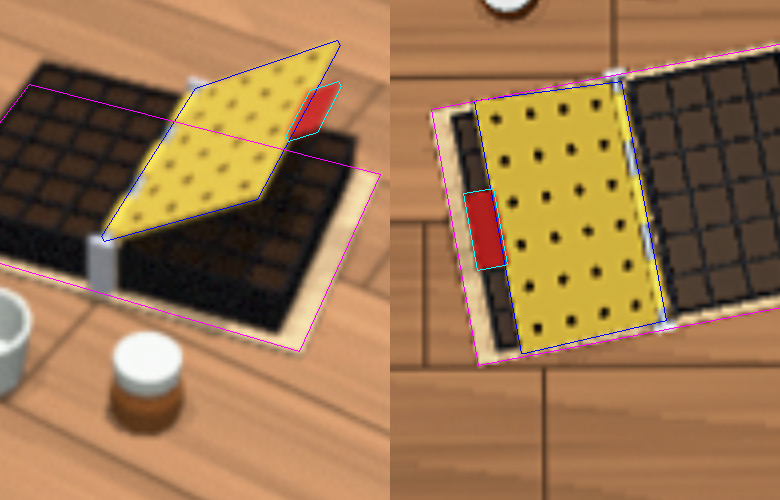

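The overlay matches in both views: the leaf outline and tab coincide, the board at top is right, and the angle is about 0.61 rad. Moving now: fingers shut, tool swung round the base so that tool x points across the spine.

```bash
python3 -m creep '0 -1 -.5 0;0 -1 -.5 0;0 -1 -.5 0;0 -1 -.5 0;0 -1 -.5 0;0 -1 -.5 0;1 0 0 -.47;1 0 0 -.47;1 0 0 -.47;1 0 0 -.47;1 0 0 -.47;1 0 0 -.47' 0
python3 -m creep '1 0 0 -.47;1 0 0 -.47;1 0 0 -.47;1 0 0 -.47;1 0 0 -.47;1 0 0 -.47;1 0 0 -.47;1 0 0 -.47;1 0 0 -.47;1 0 0 -.47;1 0 0 -.47;1 0 0 -.47'
python3 -m creep '1 0 0 -.47;1 0 0 -.47;1 0 0 -.47;1 0 0 -.47;1 0 0 -.47;1 0 0 -.47;1 0 0 -.47;1 0 0 -.47;1 0 0 -.47;1 0 0 -.47;1 0 0 -.47;1 0 0 -.47'
cat > loc.py <<'E'
from h import *
x,y,a=.5185,.0069,.1754
s=get_state(); T=s['tcp_pos']; M=rot(s['orientation']); d=np.array([T[0]-x,T[1]-y])
e=np.array([np.cos(a),np.sin(a)]); n=np.array([-e[1],e[0]])
print('t',s['time'],'along',(d@e).round(4),'across',(d@n).round(4),'z',T[2].round(4),'yaw err(turn units)',((np.arctan2(M[1,0],M[0,0])-a-np.pi/2)/.08).round(2),'tilt',M[2].round(3),'F',np.round(s['force'],1),'q',np.round(s['qpos'],2))
E
python3 loc.py
```

```text
time: 2.4
tcp_pos: [0.2567, -0.4665, 0.2863]
orientation: [0.969, 0.249, 0.0, -0.0]
force: [-0.4, -1.0, -0.4]
gripper_width: 0.0022
gripper_force: 0.0
time: 3.6
tcp_pos: [0.4368, -0.3118, 0.2867]
orientation: [0.889, 0.459, 0.0, -0.0]
force: [-0.1, -0.9, 0.0]
gripper_width: 0.0009
gripper_force: 0.0
time: 4.8
tcp_pos: [0.532, -0.0937, 0.2867]
orientation: [0.764, 0.646, 0.0, 0.0]
force: [0.0, 0.5, 0.8]
gripper_width: 0.0002
gripper_force: 0.0
t 4.8 along -0.0043 across -0.1014 z 0.2867 yaw err(turn units) -4.28 tilt [ 0.  0. -1.] F [0.  0.5 0.8] q [ 0.88  0.34 -0.93  1.75  0.29  1.2  -0.3 ]
```

```bash
python3 -m creep '1 -.15 0 -.54;1 -.15 0 -.54;1 -.15 0 -.54;1 -.15 0 -.54;1 -.15 0 -.54;1 -.15 0 -.54;1 -.15 0 -.54;1 -.15 0 -.5;1 0 0 0;1 0 0 0;1 0 0 0;1 0 0 0' >/dev/null
python3 -m creep '1 0 0 0;1 0 0 0;1 0 0 0;0 0 1 0;0 0 1 0;0 0 1 0;0 0 1 0;0 0 1 0;0 0 0 0'; python3 loc.py
```

```text
time: 6.9
tcp_pos: [0.4846, 0.2018, 0.1844]
orientation: [0.643, 0.766, -0.002, -0.001]
force: [-0.4, -0.3, -0.6]
gripper_width: 0.0005
gripper_force: 0.0
t 6.9 along 0.0007 across 0.1978 z 0.1844 yaw err(turn units) -0.02 tilt [-0.001 -0.005 -1.   ] F [-0.4 -0.3 -0.6] q [ 0.34  0.48 -0.99  1.89  0.46  1.03 -0.67]
```

```bash
python3 -m creep '0 0 .95 0;0 0 .95 0;0 0 .9 0;-1 0 0 0;-1 0 0 0;-.5 0 0 0;0 0 0 0'; python3 loc.py
python3 - <<'E'
import numpy as np
def tcp(t):
    if t<=np.pi/2: return np.array([.165*np.cos(t)+.0095,.034+.165*np.sin(t)])
    return np.array([.145*np.cos(t)+.0025*np.sin(t)+.0095,.054+.145*np.sin(t)-.0025*np.cos(t)])
t=np.r_[np.arange(.61,1.57,.08),np.linspace(1.571,3.142,21)]
P=[tcp(a) for a in t]
for a,p,q in zip(t[1:],P,P[1:]): print(a.round(2),'tcp',q.round(3),'tx,tz',((q-p)*[1,-1]/.02).round(2))
E
```

```text
time: 7.6
tcp_pos: [0.4959, 0.1535, 0.1319]
orientation: [0.644, 0.765, 0.001, 0.0]
force: [1.3, -0.2, 0.1]
gripper_width: 0.0001
gripper_force: 0.1
t 7.6 along 0.0033 across 0.1483 z 0.1319 yaw err(turn units) -0.05 tilt [ 0.001  0.002 -1.   ] F [ 1.3 -0.2  0.1] q [ 0.39  0.53 -0.94  1.95  0.54  0.93 -0.64]
0.69 tcp [0.137 0.139] tx,tz [-0.4  -0.53]
0.77 tcp [0.128 0.149] tx,tz [-0.44 -0.49]
0.85 tcp [0.118 0.158] tx,tz [-0.48 -0.45]
0.93 tcp [0.108 0.166] tx,tz [-0.51 -0.42]
1.01 tcp [0.097 0.174] tx,tz [-0.54 -0.37]
1.09 tcp [0.086 0.18 ] tx,tz [-0.57 -0.33]
1.17 tcp [0.074 0.186] tx,tz [-0.6  -0.28]
1.25 tcp [0.062 0.191] tx,tz [-0.62 -0.23]
1.33 tcp [0.049 0.194] tx,tz [-0.63 -0.18]
1.41 tcp [0.036 0.197] tx,tz [-0.65 -0.13]
1.49 tcp [0.023 0.198] tx,tz [-0.66 -0.08]
1.57 tcp [0.012 0.199] tx,tz [-0.54 -0.03]
1.65 tcp [0.001 0.199] tx,tz [-0.57  0.01]
1.73 tcp [-0.011  0.198] tx,tz [-0.57  0.06]
1.81 tcp [-0.022  0.196] tx,tz [-0.56  0.1 ]
1.89 tcp [-0.033  0.193] tx,tz [-0.55  0.15]
1.96 tcp [-0.044  0.189] tx,tz [-0.54  0.19]
2.04 tcp [-0.054  0.184] tx,tz [-0.52  0.23]
2.12 tcp [-0.064  0.179] tx,tz [-0.5   0.27]
2.2 tcp [-0.074  0.173] tx,tz [-0.48  0.31]
2.28 tcp [-0.083  0.166] tx,tz [-0.45  0.34]
2.36 tcp [-0.091  0.158] tx,tz [-0.42  0.38]
2.44 tcp [-0.099  0.15 ] tx,tz [-0.39  0.41]
2.51 tcp [-0.106  0.141] tx,tz [-0.36  0.44]
2.59 tcp [-0.113  0.132] tx,tz [-0.32  0.47]
2.67 tcp [-0.119  0.122] tx,tz [-0.29  0.49]
2.75 tcp [-0.124  0.112] tx,tz [-0.25  0.51]
2.83 tcp [-0.128  0.101] tx,tz [-0.21  0.53]
2.91 tcp [-0.131  0.09 ] tx,tz [-0.16  0.55]
2.98 tcp [-0.133  0.079] tx,tz [-0.12  0.56]
3.06 tcp [-0.135  0.068] tx,tz [-0.08  0.56]
3.14 tcp [-0.136  0.056] tx,tz [-0.03  0.57]
```

```bash
python3 -m creep '-.5 0 -.4 0;-.5 0 -.45 0;-.5 0 -.45 0;-.5 0 -.4 0'; python3 loc.py
python3 - <<'E'
from fit import *
ims=[get_image('scene'),get_image('top')]
save(ims[0],'push1')
print([r['confidence'] for r in cut_out('scene','leaf')][:1])
print(fit(ims[1:],np.array([.5185,.0069,.1754,.9])).x.round(3))
E
```

```text
time: 8.0
tcp_pos: [0.5027, 0.1175, 0.1672]
orientation: [0.642, 0.767, 0.003, -0.0]
force: [-0.2, 5.1, 3.2]
gripper_width: 0.0003
gripper_force: 2.7
t 8.0 along 0.0038 across 0.1116 z 0.1672 yaw err(turn units) 0.02 tilt [ 0.004  0.004 -1.   ] F [-0.2  5.1  3.2] q [ 0.51  0.48 -0.98  1.93  0.48  0.98 -0.52]
[0.72]
[0.518 0.007 0.175 0.75 ]fit.py:28: RuntimeWarning: divide by zero encountered in scalar divide
  J+=(lf^m).sum()/m.sum()+.5*(tb^r).sum()/r.sum()
  np.max(np.abs(fsim[0] - fsim[1:])) <= fatol):
```

View pics/push1.png

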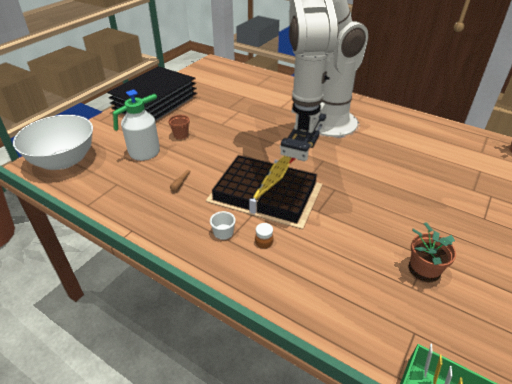

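The leaf has swung steeper (edge near (290,155)), with a contact force of about 6 N. I'll continue along the arc.

```bash
python3 -m creep '-.54 0 -.38 0;-.57 0 -.33 0;-.6 0 -.28 0;-.62 0 -.23 0;-.63 0 -.18 0;-.65 0 -.13 0'; python3 loc.py
python3 -c "
from h import *
save(get_image('scene'),'push2');im=cv2.imread('pics/push2.png');cv2.imwrite('pics/push2c.png',cv2.resize(im[90:240,200:350],None,fx=4,fy=4))"
```

```text
time: 8.75
tcp_pos: [0.5147, 0.0416, 0.1955]
orientation: [0.643, 0.765, -0.0, 0.0]
force: [-0.1, 1.5, -0.5]
gripper_width: 0.0006
gripper_force: 0.9
t 8.75 along 0.0023 across 0.0349 z 0.1955 yaw err(turn units) -0.03 tilt [-0.  0. -1.] F [-0.1  1.5 -0.5] q [ 0.68  0.44 -1.    1.9   0.43  1.03 -0.34]
```

View pics/push2c.png

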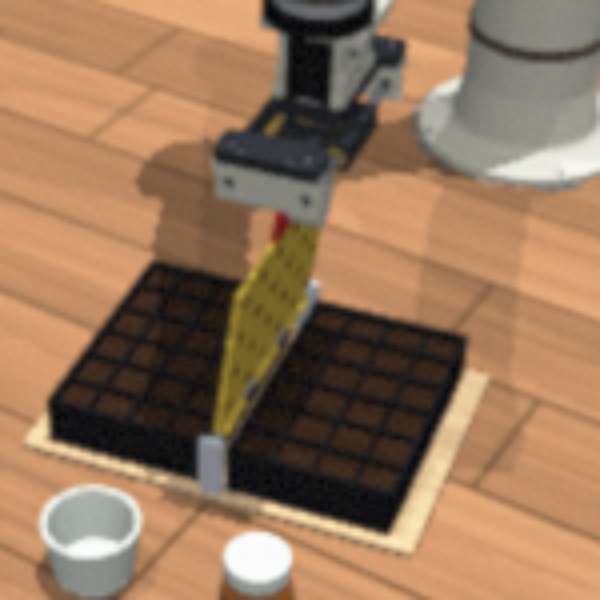

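The leaf stands nearly upright, with the fingers behind it and the red tab just visible at crop (280,228). I'll keep going over the top.

```bash
python3 -m creep '-.6 0 -.08 0;-.55 0 -.03 0;-.55 0 0 0;-.55 0 .06 0;-.55 0 .1 0;-.55 0 .15 0;-.54 0 .19 0;-.52 0 .23 0'; python3 loc.py
python3 -m creep '-.5 0 .27 0;-.48 0 .31 0;-.45 0 .34 0;-.42 0 .38 0;-.39 0 .41 0'; python3 loc.py
python3 -c "
from h import *
save(get_image('scene'),'push3');im=cv2.imread('pics/push3.png');cv2.imwrite('pics/push3c.png',cv2.resize(im[90:240,200:350],None,fx=4,fy=4))"
```

```text
time: 9.6
tcp_pos: [0.5299, -0.0454, 0.1826]
orientation: [0.644, 0.765, 0.0, 0.0]
force: [0.2, 1.5, 0.0]
gripper_width: 0.0003
gripper_force: 0.8
t 9.6 along 0.0021 across -0.0535 z 0.1826 yaw err(turn units) -0.04 tilt [-0.  0. -1.] F [0.2 1.5 0. ] q [ 0.8   0.48 -0.97  1.88  0.46  1.03 -0.19]
time: 10.1
tcp_pos: [0.5376, -0.0893, 0.1481]
orientation: [0.644, 0.765, 0.0, 0.0]
force: [-0.2, 2.3, 0.0]
gripper_width: 0.0001
gripper_force: 0.6
t 10.1 along 0.0021 across -0.0981 z 0.1481 yaw err(turn units) -0.04 tilt [-0.  0. -1.] F [-0.2  2.3  0. ] q [ 0.83  0.55 -0.92  1.88  0.52  0.98 -0.15]
```

View pics/push3c.png

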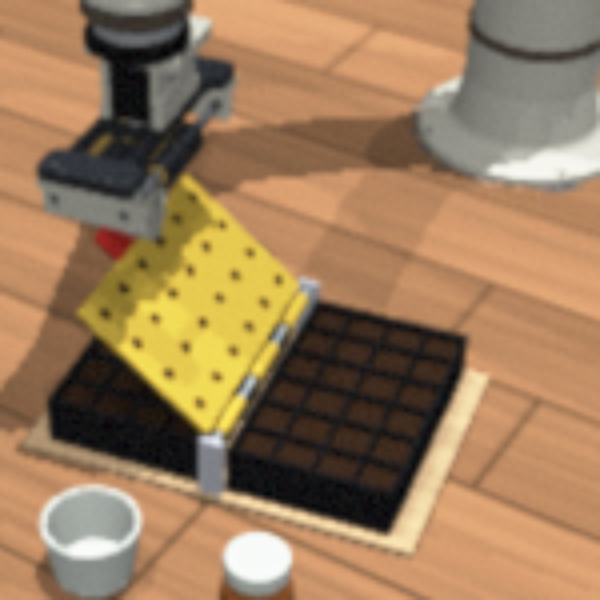

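The leaf is past upright at about 2.4 rad, following the fingertips under control. I'll continue, slowing toward flat.

```bash
python3 -m creep '-.36 0 .44 0;-.32 0 .47 0;-.29 0 .49 0;-.25 0 .51 0;-.21 0 .53 0;-.12 0 .4 0;-.1 0 .4 0;-.06 0 .3 0;-.05 0 .3 0'; python3 loc.py
python3 -m creep '-.03 0 .2 0;-.03 0 .2 0;-.02 0 .15 0;0 0 .1 0;0 0 0 0'; python3 loc.py
```

```text
time: 11.05
tcp_pos: [0.5434, -0.1233, 0.0715]
orientation: [0.644, 0.765, -0.0, -0.0]
force: [-0.3, 0.2, 1.8]
gripper_width: 0.0003
gripper_force: 0.5
t 11.05 along 0.0018 across -0.1325 z 0.0715 yaw err(turn units) -0.04 tilt [-0. -0. -1.] F [-0.3  0.2  1.8] q [ 0.8   0.66 -0.82  1.89  0.63  0.87 -0.17]
time: 11.55
tcp_pos: [0.5436, -0.125, 0.0587]
orientation: [0.644, 0.765, -0.0, -0.0]
force: [0.7, 0.1, -0.0]
gripper_width: 0.0005
gripper_force: 0.0
t 11.55 along 0.0017 across -0.1342 z 0.0587 yaw err(turn units) -0.04 tilt [-0. -0. -1.] F [ 0.7  0.1 -0. ] q [ 0.79  0.68 -0.81  1.89  0.65  0.85 -0.18]
```

```bash
python3 -m creep '0 0 .05 0;0 0 .05 0;0 0 .05 0;0 0 0 0'|grep -E 'force|pos'; python3 -m creep '0 0 .05 0;0 0 .05 0;0 0 0 0'|grep -E 'force|pos'
```

```text
tcp_pos: [0.5439, -0.1251, 0.0568]
force: [-3.5, -0.4, 7.7]
gripper_force: 3.9
tcp_pos: [0.5439, -0.1251, 0.0564]
force: [-8.7, 0.7, 22.7]
gripper_force: 11.8
```

The tip stopped at z = 0.0564, as expected for a flat leaf, with a firm reaction. I'll lift clear and check.

```bash
python3 -m creep '0 0 -.3 0;0 0 -.6 0;0 0 -1 0;0 0 -1 0;0 0 -1 0;0 0 -1 0;-1 0 -1 0;-1 0 -1 0;-1 -.5 0 0;-1 -.5 0 0;-1 -.5 0 0;-1 -.5 0 0'|grep -E 'force|pos|time'
python3 -m creep '-1 -.5 0 0;-1 -.5 0 0;-1 -.5 0 0;0 0 0 0;0 0 0 0'|grep -E 'force|pos|time'
python3 - <<'E'
from fit import *
ims=[get_image('scene'),get_image('top')]
for im in ims: print(masks(im)[0].sum(),masks(im)[1].sum())
for k in ([0],[1],[0,1]):
    r=fit([ims[i] for i in k],np.array([.5185,.0069,.1754,3.1])); print(r.x.round(3),r.fun)
a,b=[cv2.resize(i['pixels'][90:240,u:u+150],None,fx=2.6,fy=2.6) for i,u in zip(ims,(200,200))]
cv2.imwrite('pics/end.png',np.hstack([a,b])[:,:,::-1])
E
```

```text
time: 13.45
tcp_pos: [0.5246, -0.2508, 0.1924]
force: [-0.5, -0.1, 1.1]
gripper_force: 0.0
time: 13.95
tcp_pos: [0.5055, -0.3143, 0.1921]
force: [0.7, 0.3, 0.9]
gripper_force: 0.0
1896 79
2725 142
[0.518 0.007 0.192 3.149] 0.2518459915611814
[0.521 0.009 0.177 3.174] 0.11303866778653573
[0.52  0.009 0.183 3.14 ] 0.36664819857284847
```

View pics/end.png

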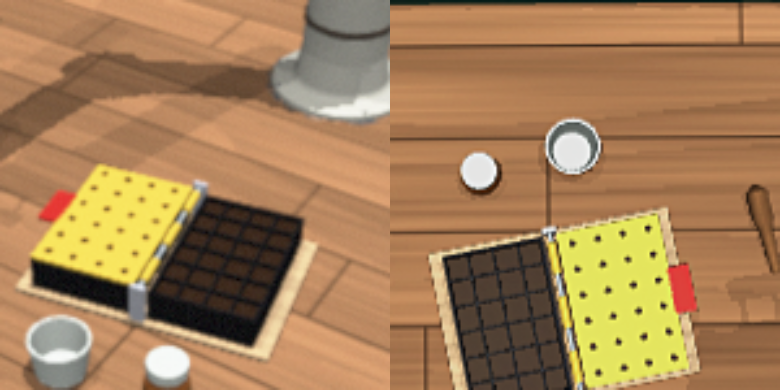

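The leaf lies flat on the right-hand tray (fitted at 3.14 rad), the tub, jar and dibber are undisturbed, and the hand is clear.

```bash
python3 -c "
from rig import *
print(hand_in())"
```

```text
the job is handed in; nothing more can be done
None
```

The yellow leaf was pushed over with closed fingertips and pressed flat on the right-hand tray (fitted at 3.14 rad). The peak fingertip force I read was about 24 N, the hand finished clear, and the job was handed in at about 14 s.

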